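# Lock the distribution box and blank its spare port

### The arm

A 6-joint arm with a two-finger parallel gripper is mounted at the origin on the work surface. World frame = base frame: x ahead of the robot, y to its left, z up, the work surface at z = 0. Lengths are in m, angles in rad, forces in N, time in s.
With the tool pointing down it reaches from about 0.25 to 0.775 m from the base axis. Payload 4 kg.
Tool frame: the origin (TCP) lies on the centre line of the jaws, within the pads' length; the fingertips stand 8 mm ahead of it and the grasp point (between the pads) lies 11 mm behind it; z points along the fingers, y is the direction in which the jaws open and shut (so a half turn about z gives the same grasp; the last joint's range is limited). The gripper opens to 94 mm and grips with 3 to 60 N. Pads are 16 mm wide; open, the fingers measure 119 mm over their backs; the gripper's body (75 mm by 177 mm) begins 78 mm behind the grasp point.
Start: joints at [1.085, 0.087, 1.371, -0, 1.684, -0.103], TCP at [0.205, 0.51, 0.214] pointing down, gripper open.
Joint ranges: [-3.1, 3.1], [-0.76, 2.03], [0.27, 2.55], [-1.08, 4.22], [0.17, 2.65], [-2.57, 2.57]. Speed limits (rad/s): [2.79, 2.79, 3.14, 3.14, 3.14, 3.14].

### API

Orientations are given as a rotation vector (axis times angle).
In Python, from workcell import arm gives the robot as it stands. The module is installed in compiled form; this text tells all that it offers.
- The arm moves only by the tool move_arm, never from a script. Its argument "rows" is a list of rows, each a list of 3 entries, a list of its own where there are three numbers: the shift along the tool's x, y, z in cm, then the turn, a rotation vector about the tool's x, y, z in rad, then the opening, from -1 (shut) to 1 (fully open), so that 0 is half open. In form: [[[dx, dy, dz], [wx, wy, wz], gripper], ...]. A call has 1 to 12 rows; each row shifts and turns the commanded pose from where the row before left it, along the tool's axes as they then stand; what a row does not reach is not made up. A row lasts 1/8 s, in which the tool goes at most 62.5 mm and 10.7 degrees, less where a joint would pass 70% of its speed; a pose out of reach is approached as far as the arm can. A call with a gripper value outside its range is refused whole. The fingers move at their own pace and stop on an object; the grip force is fixed at half the most. Time passes only in rows, so rows that do not move let the fingers close. It gives the time, the measured TCP pose, the force and the opening at its end, in the units of the state.
- arm.get_state(): the state, without advancing time (a new reading comes with each control period).
- arm.read_camera(name): name is "side" or "top"; returns a dict with "color" (420x560x3 uint8, blue, green, red), "intrinsics" (3x3 intrinsics, pixels), "position" and "rotation" of the camera in the world. Camera axes: x right, y down, z forward; pixel columns grow to the right and rows downward; lengths in m; the calibration is good to about 2 mm. A picture is of the moment at which its call begins. There is no depth.
- arm.job_done(): hands the job in, once; it reports no verdict.
The state is a dict: "time": time; "qpos": joint angles; "dq": joint speeds; "joint_torque": joint torques, N m; "eef_pos": TCP position; "eef_rot": TCP orientation; "force": force on the tool from outside, world axes, zero at the start; "torque": the same for the moment, N m; "width": finger opening in m.
Only numpy, scipy, OpenCV 4.12 (cv2) and the standard library are available. Lean on these libraries where they do the work, as an engineer would, in place of code of your own. Each camera call takes 0.05 s, during which the arm holds its last target. There are 200 camera calls.

### The job

Close up the distribution box: push its black captive knob down, turn it clockwise to its stop so that it stays locked, then press the yellow snap cap, mouth down, over the blue stud until it clicks. Keep hold of the cap and keep pressing it firmly down after the click: finish with the cap still gripped and pressed hard into its soft black seal. Leave the jar, the locknut, the screwdriver and the tester where they are.

Things in the scene. Friction and masses are not known exactly. Their poses are not given: they have to be found in the camera images.
- dist_box: White distribution box with silver ends, fixed, 168 mm (its x) by 254 mm (y), 50 mm high, blue couplers along its -x side; origin at the middle of its underside. On its flat top stand the knob (62 mm from the middle, towards +y) and the stud (62 mm towards -y).
- stud_foot (a point): Foot of the blue stud, on its axis, at the box top 50 mm above the bench; z up. The stud is 21 mm across, 24 mm high, its top 6 mm tapering to 12 mm across. Four sprung catches stick out of its sides to 30 mm across, 12 mm above the foot. A square soft black seal pad, 44 mm wide, 4 mm thick, lies round the foot.
- seal (a joint): How far (m) the seal pad is squeezed down: 0 free, 0.0025 at its hard stop. It takes about 2 N to start and 8 N at the stop. Only something pressing on it holds it down; it springs back by itself.
- cap_center (a point): Centre of the yellow snap cap, half-way up its 40 mm; z up. 38 mm across, 45 g, stands mouth (26 mm hole, 31 mm bore inside) down: mouth 20 mm below this point. Grip its upper half, any turn. On the stud it meets the catches with its mouth 15 mm above stud_foot, takes about 10 N, clicks past at 10 mm, lands on the seal at 4 mm; hard home at 1.5 mm.
- knob_grip (a point): Point on the axis of the round black knurled knob, 10 mm below its top; z up. It moves with the knob: 34 mm above the box top when the knob is up. The knob is 30 mm across and its grip 30 mm high (top 44 mm above the box top); a white line on its top points along this point's x. A spring holds it up.
- knob_push (a joint): How far (m) the knob is pushed down: 0 up, 0.008 fully down. The spring takes about 2.5 N to start and 7 N fully down. Turned to its stop and let go, the knob stays caught down at about 0.005.
- knob (a joint): Turn of the knob (rad), clockwise seen from above: 0 unlocked, 1.4 at its stop (locked). A bayonet pin blocks it beyond about 0.3 unless the knob is pushed down 6 mm or more while turning; it turns easily then.
- jar_center (a point): Bystander: centre of a closed jar with a blue lid, 52 mm across and 65 mm high; it may stand on either side of the box.
- locknut: Bystander: flat brass ring, 40 mm across and 10 mm high; origin at the middle of its underside.
- driver: Bystander: yellow-handled screwdriver lying flat along its x, to the right of the box.
- tester: Bystander: yellow hand-held cable tester lying flat, 62 mm by 115 mm by 28 mm; origin at the middle of its underside.
There are look-alikes about, which are no part of the job. Of the things that look like the part that bears cap_center, the smallest one is meant.

How it is judged:
By the outcome, as a careful person would: the job done as asked, in the order asked, and still so for the second after the job is handed in, while the arm keeps its last pose, push and grip.
It also fails if it takes over 48 s, if anything falls off the work surface, if the arm or the gripper's body presses on something with over 40 N, if the wrist force passes 120 N, or if a joint passes its speed limit or range.

## Working session

There is one attempt and no reset: what is moved stays moved. The work goes in short steps, Python scripts to look and compute and a tool call to move; the robot and the scene stay as the last step left them, time stands still between calls to the robot, and variables do not carry over. Pictures are saved under pics/ and viewed, about 8 in all and at most 12, crops included, and the job is handed in when it is done.

Besides the shell and the picture viewer there is one more tool, called after "Emit:" as name([rows], argument=value, ...), one row to a line, values as JSON. move_arm: Moves the arm, as the interface text tells. Its arguments: {"type":"object","properties":{"rows":{"type":"array"}},"required":["rows"]}

```bash
mkdir -p pics
cat > h.py <<'E'
import numpy as np, cv2
from workcell import arm
def ray(c,u,v):
    d=np.linalg.inv(c["intrinsics"])@np.array([u,v,1.]); return np.array(c["position"]),np.array(c["rotation"])@d
def onz(c,u,v,z):
    p,d=ray(c,u,v); return p+d*(z-p[2])/d[2]
def proj(c,P):
    q=np.array(c["intrinsics"])@(np.array(c["rotation"]).T@(np.array(P)-c["position"])); return q[:2]/q[2]
E
python3 - <<'E'
from h import *
import pickle
for n in("top","side"):
    c=arm.read_camera(n); cv2.imwrite(f"pics/{n}0.png",c["color"]); pickle.dump(c,open(n+"0.pkl","wb")); print(n,c["position"],np.round(c["rotation"],3).tolist(),np.array(c["intrinsics"]).tolist())
s=arm.get_state(); print(s)
E
```

```text
top [ 0.43420012 -0.01470321  0.98596336] [-2.124, 2.123, -0.19] [[393.3916342063256, 0.0, 283.31070824576267], [0.0, 393.3916342063256, 214.05936953113482], [0.0, 0.0, 1.0]]
side [0.53092124 0.95752727 0.87677695] [-0.097, 2.824, -1.311] [[470.7214786233041, 0.0, 278.1559334487152], [0.0, 470.7214786233041, 212.01102541217594], [0.0, 0.0, 1.0]]
{'time': 0.1, 'qpos': array([ 1.08494474e+00,  8.79037313e-02,  1.37208067e+00, -3.40572018e-06,
        1.68357170e+00, -1.03101350e-01]), 'dq': array([-0.00093208, -0.00304026, -0.00311726, -0.00121092, -0.00085289,
       -0.00115341]), 'joint_torque': array([ 1.68668612e-03, -3.41251087e+01, -3.03303301e+01,  7.19541823e-02,
        3.03773058e-02, -8.69397491e-05]), 'eef_pos': array([0.20519944, 0.50978951, 0.2124202 ]), 'eef_rot': array([-5.97452020e-01, -3.08368073e+00,  2.95243074e-03]), 'force': array([0.31438125, 0.47967157, 0.12882129]), 'torque': array([ 0.01356997, -0.01663093, -0.03393266]), 'width': 0.0937973689843544}
```

View pics/top0.png

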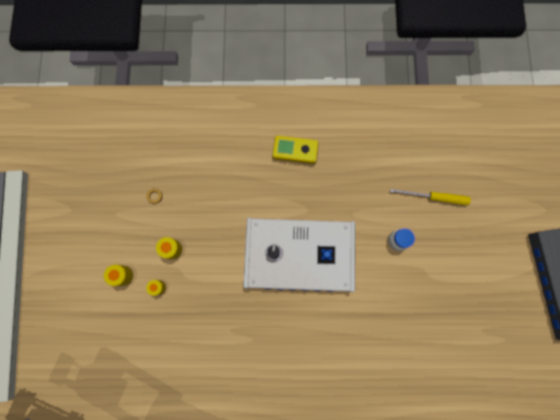

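View pics/side0.png

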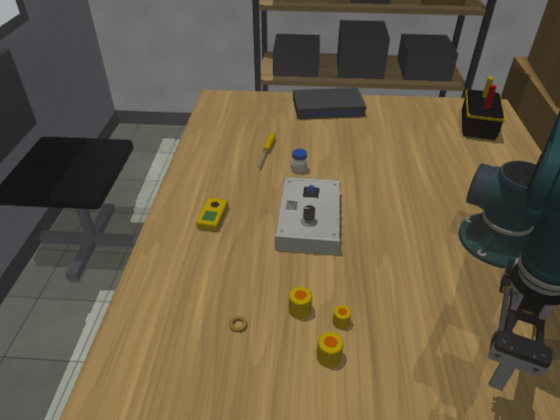

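Three yellow caps with orange centres: top view (168,248), (117,275) and (155,288). The last is visibly the smallest, about 16 px ≈ 38 mm, as described. I'll measure and confirm it in one crop.

```bash
sed -i 's/np.array(c\["rotation"\])/cv2.Rodrigues(np.array(c["rotation"]))[0]/g' h.py
cat >> h.py <<'E'
def blobs(c,lo,hi,roi,amin=15):
    x0,y0,x1,y1=roi; hsv=cv2.cvtColor(c["color"],cv2.COLOR_BGR2HSV)[y0:y1,x0:x1]
    n,_,st,ce=cv2.connectedComponentsWithStats(cv2.inRange(hsv,lo,hi))
    return [(ce[i]+[x0,y0],st[i]) for i in range(1,n) if st[i,4]>=amin]
def tri(c1,p1,c2,p2):
    a,d=ray(c1,*p1);b,e=ray(c2,*p2); d=d/np.linalg.norm(d);e=e/np.linalg.norm(e)
    s=np.linalg.lstsq(np.c_[d,-e],b-a,rcond=None)[0]; P=a+s[0]*d;Q=b+s[1]*e
    return (P+Q)/2,np.linalg.norm(P-Q)
E
python3 - <<'E'
from h import *
import pickle
T=pickle.load(open("top0.pkl","rb"));S=pickle.load(open("side0.pkl","rb"))
def show(n,b): 
    for ce,s in b: print(n,np.round(ce,1),s[:])
show("Torange",blobs(T,(3,150,120),(17,255,255),(95,230,190,310)))
show("Sorange",blobs(S,(3,150,120),(17,255,255),(280,280,360,370)))
show("Tyel",blobs(T,(20,180,60),(35,255,255),(95,230,190,310)))
show("Tblue",blobs(T,(100,120,60),(130,255,255),(310,235,345,275),5))
show("Sblue",blobs(S,(100,120,60),(130,255,255),(295,180,325,205),5))
show("Tblack",blobs(T,(0,0,0),(180,255,70),(255,235,345,275)))
show("Sblack",blobs(S,(0,0,0),(180,255,70),(295,180,325,235)))
show("Twhite box",blobs(T,(0,0,110),(180,50,255),(230,205,370,305),500))
f=lambda c,x0,y0,x1,y1,k:cv2.resize(c["color"][y0:y1,x0:x1],None,fx=k,fy=k,interpolation=cv2.INTER_CUBIC)
a=f(T,95,225,195,310,4);b=f(T,235,210,365,300,4);d=f(S,270,170,360,370,3)
im=np.zeros((600,800,3),np.uint8)
b=cv2.resize(b,(480,332)); a=cv2.resize(a,(300,255))
im[:332,:480]=b;im[340:595,:300]=a;im[:600,500:770]=d
cv2.imwrite("pics/crop0.png",im)
E
```

```text
Torange [165.5 246.9] [67 13  8  9 58]
Torange [113.4 274.6] [14 41  9  8 56]
Torange [152.9 287.1] [56 55  5  5 22]
Sorange [300.  294.5] [15 11 11  8 75]
Sorange [342.3 311. ] [59 28  8  7 42]
Sorange [330.4 341.4] [ 45  57  12  10 100]
Tyel [168.8 248.1] [ 61   7  26  22 370]
Tyel [118.3 275.2] [  9  35  29  21 421]
Tyel [155.7 287.4] [ 51  50  20  16 204]
Tblue [326.4 253.8] [ 11  14  12  11 114]
Sblue [310.1 187.9] [13  6  6  6 19]
Tblack [273. 253.] [13 12 11 12 89]
Tblack [324.9 254.8] [ 63  12  16  16 154]
Sblack [310.6 192.7] [ 8  7 16 11 99]
Sblack [308.8 214. ] [  9  26  11  17 148]
Twhite box [299.1 254.7] [  13   13  112   74 7187]
```

View pics/crop0.png

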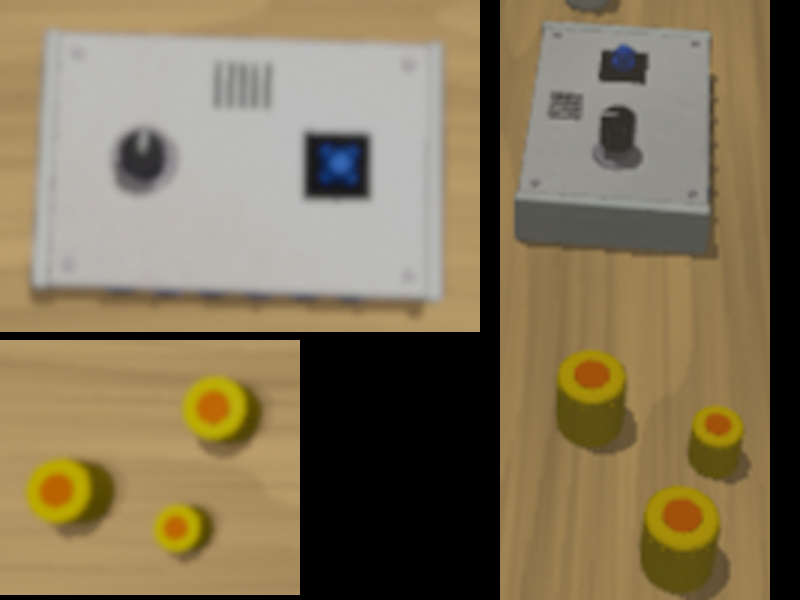

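The crop confirms it: the cap at (155,288) top / (342,311) side is clearly the smallest of the three. The knob is up with its line towards +x.

Run:
```python
from h import *
import pickle
T=pickle.load(open("top0.pkl","rb"));S=pickle.load(open("side0.pkl","rb"))
print("cap top tri",tri(T,(152.9,287.1),S,(342.3,311)), onz(T,152.9,287.1,.04),onz(S,342.3,311,.04))
print("knob",onz(T,273,252.2,.094), onz(S,309,208.5,.094))
print("stud",onz(T,326.5,254,.066), onz(S,310.3,188,.070))
print("pad",onz(T,326.5,254.3,.054),onz(S,310.6,192.5,.054))
for p in [(247,220),(354,221.5),(245,289),(353.5,291)]: print("boxcorner",onz(T,*p,.05))
print("jar",onz(T,403,238.5,.065), "others",onz(T,165.5,246.9,.05),onz(T,113.4,274.6,.05))
s=arm.get_state(); print(cv2.Rodrigues(s["eef_rot"])[0].round(3))
```

```text
cap top tri (array([0.43261954, 0.29755787, 0.04082793]), np.float64(0.0013752550488415202)) [0.43330223 0.2977516  0.04      ] [0.43183518 0.29695677 0.04      ]
knob [0.51128645 0.01223152 0.094     ] [0.51259127 0.01327191 0.094     ]
stud [ 0.50955929 -0.11179556  0.066     ] [ 0.50994697 -0.10664988  0.07      ]
pad [ 0.50983449 -0.11304842  0.054     ] [ 0.50835299 -0.10664472  0.054     ]
boxcorner [0.59271214 0.07675133 0.05      ]
boxcorner [ 0.5890639  -0.18121753  0.05      ]
boxcorner [0.42910298 0.07856196 0.05      ]
boxcorner [ 0.42470966 -0.17480531  0.05      ]
jar [ 0.54608955 -0.2923694   0.065     ] others [0.52761996 0.27011179 0.05      ] [0.46220419 0.38942409 0.05      ]
[[-0.928  0.373 -0.001]
 [ 0.373  0.928 -0.002]
 [ 0.    -0.002 -1.   ]]
```

Emit:
move_arm([
  [[-3.92, -2.89, 0], [0, 0, 0], 0.2],
  [[-3.92, -2.89, 0], [0, 0, 0], 0.2],
  [[-3.92, -2.89, 0], [0, 0, 0], 0.2],
  [[-3.92, -2.89, 0], [0, 0, 0], 0.2],
  [[-3.92, -2.89, 0], [0, 0, 0], 0.2],
  [[-3.92, -2.89, 0], [0, 0, 0], 0.2],
  [[-3.92, -2.89, 0], [0, 0, 0], 0.2],
  [[-3.92, -2.89, 1], [0, 0, 0], 0.2],
  [[-3.92, -2.89, 1], [0, 0, 0], 0.2],
  [[-3.92, -2.89, 2], [0, 0, 0], 0.2],
  [[-3.92, -2.89, 2], [0, 0, 0], 0.2],
  [[-3.92, -2.89, 0], [0, 0, 0], 0.2],
])

```text
time: 1.6
eef_pos: [0.5113, 0.0115, 0.1507]
eef_rot: [-0.597, -3.079, 0.0]
force: [0.0, 0.3, -0.2]
width: 0.0564
```

Run:
```python
from h import *
s=arm.get_state(); print(s["time"],s["eef_pos"],s["force"],s["width"],cv2.Rodrigues(s["eef_rot"])[0].round(3).tolist())
for n,(x,y) in(("side",(230,130)),("top",(220,180))):
    c=arm.read_camera(n); 
    print(n,proj(c,s["eef_pos"]),proj(c,[.512,.0125,.094]))
    if n=="side": cv2.imwrite("pics/s1.png",cv2.resize(c["color"][y:y+120,x:x+150],None,fx=5,fy=5))
```

```text
1.6 [0.51128587 0.01146596 0.15071699] [ 0.03669998  0.25785202 -0.17199406] 0.056368287257612504 [[-0.928, 0.374, -0.005], [0.374, 0.928, 0.001], [0.005, -0.001, -1.0]]
side [310.53018001 190.8025686 ] [309.23270212 208.32085726]
top [272.56675883 249.88978566] [272.88325143 251.88472804]
```

View pics/s1.png

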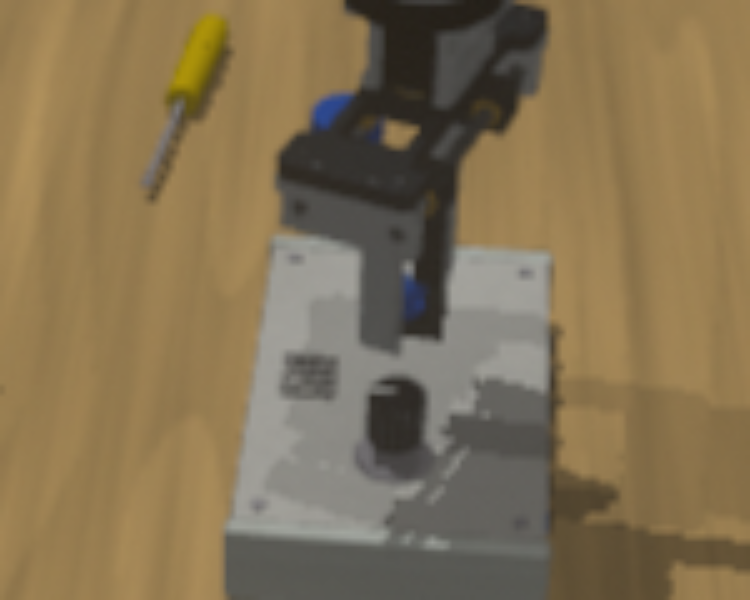

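The view shows the jaws straddling the knob from above (knob top at side pixel ≈(309,207), matching the estimate). Descend and grip.

Emit:
move_arm([
  [[0, 0.1, 2], [0, 0, 0], 0.2],
  [[0, 0, 2], [0, 0, 0], 0.2],
  [[0, 0, 2], [0, 0, 0], 0.2],
  [[0, 0, 1.5], [0, 0, 0], 0.2],
  [[0, 0, 0.3], [0, 0, 0], 0.2],
  [[0, 0, 0], [0, 0, 0], 0.2],
  [[0, 0, 0], [0, 0, 0], -1],
  [[0, 0, 0], [0, 0, 0], -1],
  [[0, 0, 0], [0, 0, 0], -1],
  [[0, 0, 0], [0, 0, 0], -1],
  [[0, 0, 0], [0, 0, 0], -1],
  [[0, 0, 0], [0, 0, 0], -1],
])

```text
time: 3.2
eef_pos: [0.5128, 0.0135, 0.0757]
eef_rot: [0.598, 3.084, -0.0]
force: [-0.2, -1.2, 1.8]
width: 0.0295
```

Emit:
move_arm([
  [[0, 0, 0.3], [0, 0, 0], -1],
  [[0, 0, 0.3], [0, 0, 0], -1],
  [[0, 0, 0.2], [0, 0, 0], -1],
  [[0, 0, 0.1], [0, 0, 0], -1],
  [[0, 0, 0], [0, 0, 0], -1],
  [[0, 0, 0], [0, 0, 0], -1],
])

```text
time: 3.95
eef_pos: [0.5129, 0.0133, 0.0692]
eef_rot: [0.597, 3.083, -0.001]
force: [-5.5, -2.4, 14.5]
width: 0.0295
```

Emit:
move_arm([
  [[0, 0, 0], [0, 0, 0.15], -1],
  [[0, 0, 0], [0, 0, 0.15], -1],
  [[0, 0, 0], [0, 0, 0.15], -1],
  [[0, 0, 0], [0, 0, 0.15], -1],
  [[0, 0, 0], [0, 0, 0], -1],
])

```text
time: 4.58
eef_pos: [0.5132, 0.0138, 0.0679]
eef_rot: [1.483, 2.768, 0.001]
force: [-2.0, -0.8, 7.8]
width: 0.0295
```

Emit:
move_arm([
  [[0, 0, 0.05], [0, 0, 0.15], -1],
  [[0, 0, 0], [0, 0, 0.15], -1],
  [[0, 0, 0], [0, 0, 0.15], -1],
  [[0, 0, 0], [0, 0, 0.15], -1],
  [[0, 0, 0], [0, 0, 0.15], -1],
  [[0, 0, 0], [0, 0, 0.09], -1],
  [[0, 0, 0], [0, 0, 0], -1],
  [[0, 0, 0], [0, 0, 0], -1],
])

```text
time: 5.58
eef_pos: [0.514, 0.0144, 0.0678]
eef_rot: [2.48, 1.926, 0.006]
force: [-0.3, 0.4, 8.2]
width: 0.0294
```

Run:
```python
from h import *
s=arm.get_state(); R=cv2.Rodrigues(s["eef_rot"])[0]; print(s["force"],s["torque"],R.round(3),np.arctan2(R[1,1],R[0,1]), np.arctan2(.928,.373))
```

```text
[-0.32427748  0.37991753  8.20599785] [0.00700672 0.28570551 0.46909483] [[ 0.248  0.969  0.004]
 [ 0.969 -0.248  0.001]
 [ 0.002  0.003 -1.   ]] -0.25027619061661827 1.1886189523518036
```

Turned 1.44 rad with 0.47 N m holding against it, so the stop is reached. Ease up to the catch, release and rise.

Emit:
move_arm([
  [[0, 0, -0.2], [0, 0, 0], -1],
  [[0, 0, -0.1], [0, 0, 0], -1],
  [[0, 0, 0], [0, 0, 0], -1],
  [[0, 0, 0], [0, 0, 0], 0.2],
  [[0, 0, 0], [0, 0, 0], 0.2],
  [[0, 0, 0], [0, 0, 0], 0.2],
  [[0, 0, -2], [0, 0, 0], 0.2],
  [[0, 0, -3], [0, 0, 0], 0.2],
  [[0, 0, -4], [0, 0, 0], 0.2],
  [[-2, 4, -1], [0, 0, 0], 0.2],
  [[4, -4, 0], [0, 0, 0], 0.2],
  [[5, 0, 0], [0, 0, 0], 0.2],
])

```text
time: 7.08
eef_pos: [0.5279, 0.0811, 0.1675]
eef_rot: [-2.485, -1.919, 0.006]
force: [1.1, -0.5, -0.0]
width: 0.0564
```

Run:
```python
from h import *
s=arm.get_state(); R=cv2.Rodrigues(s["eef_rot"])[0]; print(s["eef_pos"],R.round(3).tolist())
for n,p in(("side",[.512,.0125,.089]),("top",[.512,.0125,.089])):
    c=arm.read_camera(n); u,v=proj(c,p).astype(int); print(n,u,v)
    cv2.imwrite(f"pics/{n}2.png",cv2.resize(c["color"][v-30:v+30,u-40:u+40],None,fx=5,fy=5,interpolation=cv2.INTER_CUBIC))
cv2.imwrite("pics/k2.png",np.hstack([cv2.imread("pics/side2.png"),cv2.imread("pics/top2.png")]))
```

```text
[0.52794244 0.0811185  0.1674982 ] [[0.253, 0.968, -0.005], [0.968, -0.253, -0.0], [-0.002, -0.004, -1.0]]
side 309 209
top 272 252
```

View pics/k2.png

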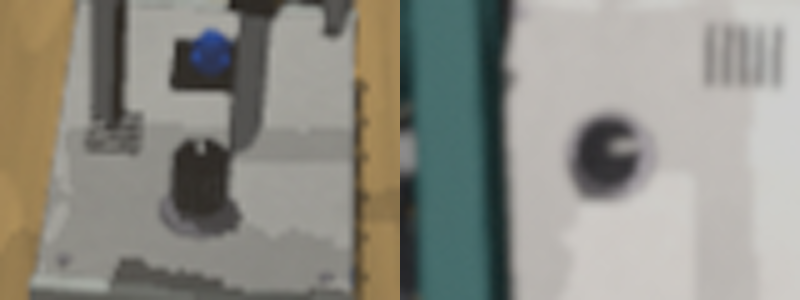

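The side crop shows the knob lower than before (top row ≈208.6 vs 207), and in the top crop its line now points to about -y (≈80° clockwise). It's locked. On to the cap.

Emit:
move_arm([
  [[3.09, -2.45, 0.5], [0, 0, 0], 0.2],
  [[3.09, -2.45, 1], [0, 0, 0], 0.2],
  [[3.09, -2.45, 1], [0, 0, 0], 0.2],
  [[3.09, -2.45, 1.5], [0, 0, 0], 0.2],
  [[3.09, -2.45, 1.5], [0, 0, 0], 0.2],
  [[3.09, -2.45, 1.2], [0, 0, 0], 0.2],
  [[0, 0, 0], [0, 0, 0], 0.2],
  [[0, 0, 0], [0, 0, 0], 0.2],
])

```text
time: 8.18
eef_pos: [0.4344, 0.2968, 0.1022]
eef_rot: [2.482, 1.924, -0.0]
force: [0.0, -0.1, 0.3]
width: 0.0563
```

Run:
```python
from h import *
s=arm.get_state(); R=cv2.Rodrigues(s["eef_rot"])[0]; print(s["eef_pos"],R.round(3).tolist())
c=arm.read_camera("side"); u,v=proj(c,[.4328,.2975,.04]).astype(int); print(u,v, blobs(c,(3,150,120),(17,255,255),(320,280,360,330)))
cv2.imwrite("pics/s3.png",cv2.resize(c["color"][v-60:v+50,u-70:u+70],None,fx=5,fy=5,interpolation=cv2.INTER_CUBIC))
d=R.T@(np.array([.4328,.2975,.02])-s["eef_pos"]); print("tool delta cm",d*100)
```

```text
[0.43436301 0.29684237 0.10215823] [[0.25, 0.968, 0.0], [0.968, -0.25, -0.001], [-0.001, 0.001, -1.0]]
341 311 []
tool delta cm [ 0.03156566 -0.17286461  8.21569424]
```

View pics/s3.png

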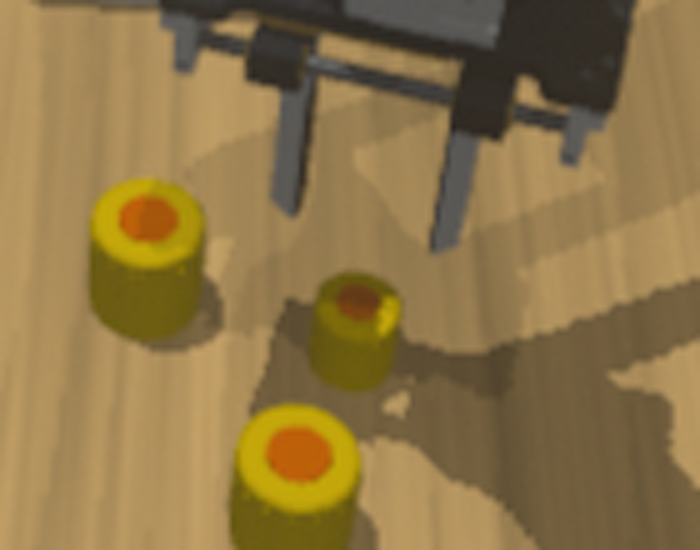

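The jaws sit centred over the small cap (crop (357,300)), with the big ones clear. Descend and grip.

Emit:
move_arm([
  [[0.03, -0.17, 2], [0, 0, 0], 0.2],
  [[0, 0, 2], [0, 0, 0], 0.2],
  [[0, 0, 2], [0, 0, 0], 0.2],
  [[0, 0, 1.5], [0, 0, 0], 0.2],
  [[0, 0, 0.6], [0, 0, 0], 0.2],
  [[0, 0, 0], [0, 0, 0], 0.2],
  [[0, 0, 0], [0, 0, 0], -1],
  [[0, 0, 0], [0, 0, 0], -1],
  [[0, 0, 0], [0, 0, 0], -1],
  [[0, 0, 0], [0, 0, 0], -1],
  [[0, 0, 0], [0, 0, 0], -1],
])

```text
time: 9.6
eef_pos: [0.4329, 0.2988, 0.0218]
eef_rot: [2.483, 1.925, 0.002]
force: [-0.3, -0.2, 4.9]
width: 0.0379
```

Emit:
move_arm([
  [[0, 0, -2], [0, 0, 0], -1],
  [[0, 0, -5], [0, 0, 0], -1],
  [[-3.77, 1.77, -4], [0, 0, 0], -1],
  [[-3.77, 1.77, -1], [0, 0, 0], -1],
  [[-3.77, 1.77, 0], [0, 0, 0], -1],
  [[-3.77, 1.77, 0], [0, 0, 0], -1],
  [[-3.77, 1.77, 0], [0, 0, 0], -1],
  [[-3.77, 1.77, 0], [0, 0, 0], -1],
  [[-3.77, 1.77, 0], [0, 0, 0], -1],
  [[-3.77, 1.77, 0], [0, 0, 0], -1],
  [[-3.77, 1.77, 0], [0, 0, 0], -1],
  [[-3.77, 1.77, 0], [0, 0, 0], -1],
])

```text
time: 11.1
eef_pos: [0.5094, -0.112, 0.1402]
eef_rot: [-2.482, -1.924, 0.001]
force: [0.1, 0.4, -1.0]
width: 0.038
```

Emit:
move_arm([
  [[0, 0, 1], [0, 0, 0], -1],
  [[0, 0, 1], [0, 0, 0], -1],
  [[0, 0, 0], [0, 0, 0], -1],
])

```text
time: 11.48
eef_pos: [0.5085, -0.1093, 0.1191]
eef_rot: [-2.479, -1.924, 0.003]
force: [-0.4, -0.8, -0.4]
width: 0.0382
```

Run:
```python
from h import *
s=arm.get_state(); R=cv2.Rodrigues(s["eef_rot"])[0]; print(s["eef_pos"],s["force"],s["width"],R.round(3).tolist())
ims=[]
for n in("side","top"):
    c=arm.read_camera(n); u,v=proj(c,[.5105,-.1105,.08]).astype(int); print(n,u,v,proj(c,s["eef_pos"]))
    print([(b[0].round(1),b[1]) for b in blobs(c,(100,120,60),(130,255,255),(u-25,v-25,u+25,v+25),5)],[(b[0].round(1),b[1]) for b in blobs(c,(20,150,50),(35,255,255),(u-30,v-40,u+30,v+25),5)])
    ims.append(cv2.resize(c["color"][v-40:v+40,u-40:u+40],None,fx=5,fy=5,interpolation=cv2.INTER_CUBIC))
cv2.imwrite("pics/s4.png",np.hstack(ims))
d=R.T@(np.array([.5105,-.1105,.1])-s["eef_pos"]); print("tool delta cm",d*100)
```

```text
[ 0.50853279 -0.10926824  0.11908951] [-0.38389265 -0.80505853 -0.39650782] 0.03815740501259157 [[0.248, 0.969, -0.003], [0.969, -0.248, 0.002], [0.001, -0.004, -1.0]]
side 310 184 [311.64946114 173.29686325]
[] [(array([311.5, 174.1]), array([ 26,  21,  13,  18, 182], dtype=int32))]
top 326 253 [327.86947579 252.48787046]
[] []
tool delta cm [-0.07193205  0.22834097  1.90804954]
```

View pics/s4.png

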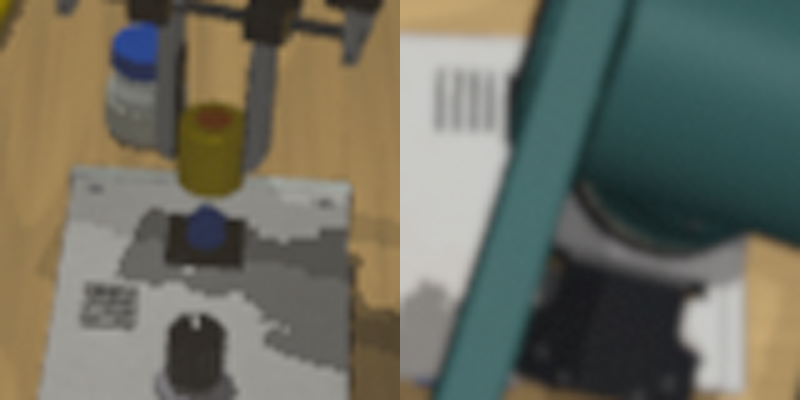

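The cap hangs mouth down, just about above the stud (side crop: cap col 211, stud col 206, ~2 mm off as computed). Correct, and lower over the taper.

Emit:
move_arm([
  [[-0.05, 0.2, 0.5], [0, 0, 0], -1],
  [[0, 0, 0.8], [0, 0, 0], -1],
  [[0, 0, 0.8], [0, 0, 0], -1],
  [[0, 0, 0.6], [0, 0, 0], -1],
  [[0, 0, 0], [0, 0, 0], -1],
  [[0, 0, 0], [0, 0, 0], -1],
])

```text
time: 12.32
eef_pos: [0.5118, -0.1119, 0.0941]
eef_rot: [2.483, 1.924, 0.0]
force: [-0.0, -0.3, 0.8]
width: 0.0381
```

Emit:
move_arm([
  [[0.08, -0.1, 0.2], [0, 0, 0], -1],
  [[0, 0, 0.2], [0, 0, 0], -1],
  [[0, 0, 0.2], [0, 0, 0], -1],
  [[0, 0, 0], [0, 0, 0], -1],
  [[0, 0, 0], [0, 0, 0], -1],
])

```text
time: 12.95
eef_pos: [0.5109, -0.1108, 0.088]
eef_rot: [2.483, 1.925, 0.0]
force: [0.0, 0.4, -0.7]
width: 0.0382
```

The mouth is about 16 mm above the foot with no side force, so it is round the stud. Press on to the catches.

Emit:
move_arm([
  [[0, 0, 0.2], [0, 0, 0], -1],
  [[0, 0, 0.2], [0, 0, 0], -1],
  [[0, 0, 0.2], [0, 0, 0], -1],
  [[0, 0, 0], [0, 0, 0], -1],
])

```text
time: 13.45
eef_pos: [0.5115, -0.1112, 0.0862]
eef_rot: [2.481, 1.923, 0.002]
force: [-5.9, 1.2, 16.6]
width: 0.0376
```

Emit:
move_arm([
  [[0, 0, 0.2], [0, 0, 0], -1],
  [[0, 0, 0.2], [0, 0, 0], -1],
  [[0, 0, 0], [0, 0, 0], -1],
])

```text
time: 13.82
eef_pos: [0.5105, -0.1106, 0.0775]
eef_rot: [-2.483, -1.924, 0.0]
force: [-0.4, 0.8, -0.5]
width: 0.038
```

Clicked: it dropped through to z 0.0775 and the force vanished. Now squeeze the seal.

Emit:
move_arm([
  [[0, 0, 0.2], [0, 0, 0], -1],
  [[0, 0, 0.2], [0, 0, 0], -1],
  [[0, 0, 0.2], [0, 0, 0], -1],
  [[0, 0, 0.2], [0, 0, 0], -1],
  [[0, 0, 0], [0, 0, 0], -1],
  [[0, 0, 0], [0, 0, 0], -1],
])

```text
time: 14.58
eef_pos: [0.5107, -0.1106, 0.0731]
eef_rot: [2.483, 1.925, 0.0]
force: [-7.0, 2.9, 16.1]
width: 0.0378
```

At the expected home height (0.0731) with 16 N. Hold and check it stays, with a look at both the knob and cap.

Emit:
move_arm([
  [[0, 0, 0.05], [0, 0, 0], -1],
  [[0, 0, 0], [0, 0, 0], -1],
  [[0, 0, 0], [0, 0, 0], -1],
  [[0, 0, 0], [0, 0, 0], -1],
  [[0, 0, 0], [0, 0, 0], -1],
  [[0, 0, 0], [0, 0, 0], -1],
  [[0, 0, 0], [0, 0, 0], -1],
  [[0, 0, 0], [0, 0, 0], -1],
])

```text
time: 15.58
eef_pos: [0.5107, -0.1106, 0.0731]
eef_rot: [2.483, 1.925, 0.0]
force: [-9.0, 3.2, 17.2]
width: 0.0378
```

Run:
```python
from h import *
c=arm.read_camera("side"); cv2.imwrite("pics/s5.png",cv2.resize(c["color"][130:250,240:400],None,fx=5,fy=5,interpolation=cv2.INTER_CUBIC))
s=arm.get_state(); print(s["eef_pos"],s["force"],s["width"])
```

```text
[ 0.51073858 -0.1106269   0.07304686] [-7.15173819  3.30314114 17.14949291] 0.037664920541551815
```

View pics/s5.png

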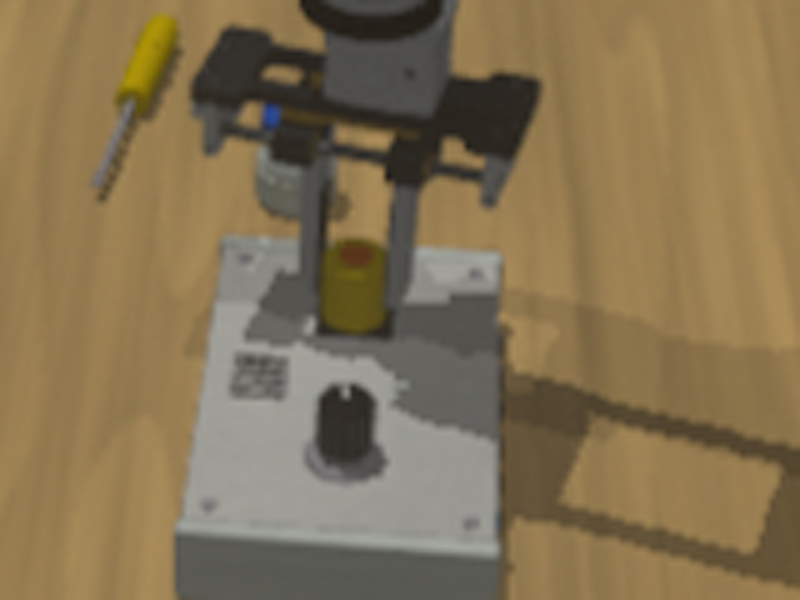

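The cap sits upright on the pad (crop (356,290)), still gripped, and the knob's line (345,388) still points at the stud, so it is locked. The force is steady at 17 N, so I'm handing in.

```bash
python3 -c "
from workcell import arm
print(arm.job_done())"
```

```text
the job is handed in; nothing more can be done
None
```

The job is handed in: the knob is locked, and the smallest yellow cap is clicked onto the stud, still gripped and pressed into its seal.

- **Knob:** I pushed it down about 8 mm and turned it 1.44 rad clockwise. It held against 0.47 N m, so it was at its stop. After I let go, the pictures showed it caught down with its line turned about 80°.
- **Cap:** It met about 17 N at the catches, then dropped through with no force left, which was the click. I pressed on to the expected home height (tool at z 0.0731 m against 0.0733 m expected). It stayed there for a second at about 17 N, and the seal needs about 8 N to reach its stop.
- **Other checks:** There was also a steady sideways reading of 7–9 N at the wrist while pressing, and the cap stood upright in the last view. I did not re-measure the bystanders. The arm's path kept clear of them, and the jar and screwdriver looked in place in the last view. The robot's clock read about 15.6 s when I handed in.

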